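# Set the air throttle valve for the carving chisel

## Robot

A 7-joint arm with a two-finger parallel gripper is mounted at the origin on the work surface. World frame = base frame: x ahead of the robot, y to its left, z up, the work surface at z = 0. Lengths are in m, angles in degrees, forces in N, time in s.
With the tool pointing down it reaches from about 0.425 to 0.825 m from the base axis. Payload 3.6 kg.
Tool frame: the origin (TCP) lies midway between the tips of the shut fingers; the grasp point (between the pads) lies 19 mm behind it; z points along the fingers, x is the direction in which the jaws open and shut, and the axes are right-handed (so a half turn about z gives the same grasp; the last joint's range is limited). The gripper opens to 85 mm and grips with 20 to 120 N. Pads are 22 mm wide; open, the fingers measure 114 mm over their backs; the gripper's body (76 mm by 85 mm) begins 54 mm behind the grasp point. The pads swing forward as they close: fully open they stand 13 mm farther back than shut.
Start: joints at [71.19, 35.231, -0.722, 81.555, 0.464, 63.22, -2.315], TCP at [0.193, -0.621, 0.193] pointing down, gripper open.
Joint ranges: [-178.69, 178.69], [-17.37, 117.87], [-77.05, 75.6], [15.02, 138.74], [-78.02, 258.01], [0.78, 113.62], [-162.83, 162.83]. Speed limits (degrees/s): [159.86, 159.86, 180, 180, 180, 180, 180].

## Interface

Orientations are given as [roll, pitch, yaw] about the fixed x, y, z axes, in that order (R = Rz(yaw) Ry(pitch) Rx(roll)).
In Python, from rig import state, optics, manip gives the robot as it stands.
- The arm moves only by the shell command python3 -m inch 'ROWS' [FORCE]. ROWS is JSON, a list of rows, each a list of 7 numbers: the shift along the tool's x, y, z in mm, then the turn, a rotation vector about the tool's x, y, z in rad, then the closure, from 0 (fully open) to 1 (shut). In form: [[x, y, z, ax, ay, az, gripper], ...]. A call has 1 to 20 rows; each row shifts and turns the pose as measured when the row begins, along the tool's axes as they then stand; what a row does not reach is not made up. A row lasts 1/12 s, in which the tool goes at most 41.7 mm and 7.16 degrees, less where a joint would pass 70% of its speed; a pose out of reach is approached as far as the arm can. A call is refused whole if a number of a shift passes 41.7 or a number of a turn 0.125, either way. A call with a gripper value outside its range is refused whole. The fingers move at their own pace and stop on an object; FORCE is the grip in N (left out, the last holds). Time passes only in rows, so rows that do not move let the fingers close. It gives the time, the measured TCP pose, the force and the opening at its end, in the units of the state.
- state(): the state, without advancing time (a new reading comes with each control period).
- optics.get_image(name): name is "side" or "top"; returns a dict with "pixels" (480x640x3 uint8, red, green, blue), "fx", "fy", "cx", "cy" (pixels), "pose" (4x4, takes a point from camera to world coordinates). Camera axes: x right, y down, z forward; pixel columns grow to the right and rows downward; lengths in m; the calibration is good to about 2 mm. A picture is of the moment at which its call begins. There is no depth.
- manip.close_job(): hands the job in, once; it reports no verdict.
Trained networks look in a picture, given as the dict that the camera call returned (one of the last four; its "shot" number tells which), for a name from the list of things; names that differ only in an ending like _2 or _b are one class to them, and where a whole thing is asked for, a point or a joint stands for the part that bears it (a point fixed in the world has none). Each returns a list of dicts, best first, with "p" (0 to 1); they miss things now and then, are a little off and sometimes report something else, mostly with a low value. They report only what shows in the picture. A call takes as long as a camera call.
- optics.search_frame(picture, name): "location" ([x, y, z] in m, in world coordinates, good to about 4 mm: the middle of the surface that is visible of it).
- optics.landmark_of(picture, name): "location" ([x, y, z] in m, in world coordinates, good to about 4 mm: a listed point, or the origin of a listed thing).
The state is a dict: "clock": time; "q": joint angles; "joint_velocities": joint speeds; "effort": joint torques, N m; "position": TCP position; "tool_rot": TCP orientation; "force": force on the tool from outside, world axes, zero at the start; "ft_torque": the same for the moment, N m; "width": finger opening in m.
Only numpy, scipy, OpenCV 4.12 (cv2) and the standard library are available. Lean on these libraries where they do the work, as an engineer would, in place of code of your own. Each camera call takes 0.05 s, during which the arm holds its last target. There are 200 camera calls.

## Task

Set the air for the carving chisel: take the test gauge out of the wooden block and plug it fully home in the upright coupling on the air station, and let go of it. Then wind the valve wheel clockwise down to its stop and back it off exactly two full turns. Finish while still gripping the crank handle of the wheel, so that the wheel cannot creep while I tighten its lock nut; leave everything else on the bench where it is.

Things in the scene. Friction and masses are not known exactly. Their poses are not given: they have to be found in the camera images.
- gauge_grip (a point): centre (half-way up) of the round steel case of the plug-in test gauge: case 40 mm diameter, 26 mm high, dial on top; under it a brass hexagon 10 mm high, a collar 22 mm diameter and 6 mm high, then a steel plug 9 mm diameter, 30 mm long, end chamfered. 72 mm high in all, about 0.11 kg. It starts upright in any one of the three holes of the tool block, collar resting on the block's top
- gauge_tip (a point): centre of the lower end of the gauge's plug, 59 mm under gauge_grip on the gauge's axis; z axis points up along the gauge
- tool_block: fixed wooden block 190 (its x) x 50 (its y) x 40 mm high, three upright holes (13 mm diameter, 34 mm deep) in a row along its x at -75, 0 and +75 mm, holding the gauge, the nozzle and the hose tail. Origin at the centre of its underside on the bench
- air_station: fixed compressed-air station: grey base plate 110 (x) x 300 (y) mm, aluminium manifold bar along y (top 60 mm above the bench), filter and inlet pipe at the +y end up to 83 mm high and y = 245 mm. On the bar stand the test coupling (y = -80 mm) and the wheel valve (y = +75 mm). Origin at the centre of the base plate's underside on the bench
- coupling_mouth (a point): centre of the open upper mouth of the brass test coupling on the air station, 110 mm above the bench. Upright hole 11 mm diameter, 36 mm deep, flared to about 15 mm over the top 6 mm; 29 mm outside diameter at the mouth. The gauge is fully home when its collar rests on the mouth (plug end 30 mm below it); a free sliding fit, held by its weight. z up
- wheel_axis (a point): centre of the valve wheel at its rim's height, 122 mm above the bench, on the upright stem of the valve, which stands on the same air station. Dark cast wheel, 112 mm over its rim, three spokes; the wheel does not rise or sink as it turns
- valve_wheel (a joint): turning of the wheel in rad: 0 = screwed down on its stop (valve shut), growing as it is opened anticlockwise seen from above, no wrap (two turns open = 12.57); it can be opened to about 4 turns. It starts between a quarter turn and 1.25 turns open. The stop is hard; turning takes about 0.1 N m (2 to 3 N at the handle) and the wheel stays where it is left
- valve_handle: black upright crank handle on the wheel, 21 mm diameter and 52 mm high, 44 mm from the wheel's axis; origin at its centre half-way up, 162 mm above the bench, 40 mm above wheel_axis; it begins 14 mm over the rim. It revolves freely on its own pin, so a gripper can hold it and carry it round the circle without turning
- nozzle: steel and brass blow nozzle, 98 mm long, same plug end as the gauge but a slender brass taper on top, standing plug down in a hole of the tool block; origin at the lower end of the plug, which is 30 mm below the block's top. Bystander, leave alone
- hose_tail: steel and brass hose tail, 78 mm long, same plug end as the gauge but a short ribbed stub (14 mm diameter) on top, standing plug down in a hole of the tool block; origin at the lower end of the plug, which is 30 mm below the block's top. Bystander, leave alone
- chisel: carving chisel lying on the bench, 250 mm long, 28 mm wooden handle; origin at mid-length on the bench. Bystander
- mallet: turned wooden mallet standing on its 88 mm head, 235 mm high; origin under its centre. Bystander
- wire_spool: standing spool of copper wire, 54 mm diameter, 44 mm high; origin under its centre. Bystander
- cuff_wide: bent-wood cuff (open ring) standing on the bench, 72 mm diameter, 45 mm high; origin under its centre. Bystander
- cuff_narrow: bent-wood cuff, 66 mm diameter, 25 mm high; origin under its centre. Bystander
- pencil: flat carpenter's pencil lying on the bench, 175 mm long, 8 mm high; origin near mid-length on the bench. Bystander

How it is judged:
By the outcome, as a careful person would: the job done as asked, in the order asked, and still so for the second after the job is handed in, while the arm keeps its last pose, push and grip.
It also fails if it takes over 72 s, if anything falls off the work surface, if the arm or the gripper's body presses on something with over 40 N, if the wrist force passes 120 N, or if a joint passes its speed limit or range.

## Working session

There is one attempt and no reset: what is moved stays moved. The work goes in short steps, Python scripts to look and compute and a shell command to move; the robot and the scene stay as the last step left them, time stands still between calls to the robot, and variables do not carry over. Pictures are saved under pics/ and viewed, about 8 in all and at most 12, crops included, and the job is handed in when it is done.

```bash
mkdir -p pics
cat > h.py <<'E'
from rig import state, optics, manip
import numpy as np, cv2
def shot(n,f): 
    p=optics.get_image(n); cv2.imwrite('pics/'+f,p['pixels'][:,:,::-1]); return p
def proj(p,X):
    T=np.linalg.inv(p['pose']); c=T[:3,:3]@np.array(X)+T[:3,3]
    return p['fx']*c[0]/c[2]+p['cx'],p['fy']*c[1]/c[2]+p['cy']
def plane(p,u,v,z):
    d=p['pose'][:3,:3]@np.array([(u-p['cx'])/p['fx'],(v-p['cy'])/p['fy'],1]);o=p['pose'][:3,3]
    return o+d*(z-o[2])/d[2]
E
python3 - <<'E'
from h import *
s=state();print({k:np.round(s[k],3).tolist() for k in s})
ps=[shot('side','s1.png'),shot('top','t1.png')]
for n in ['gauge_grip','gauge_tip','tool_block','coupling_mouth','wheel_axis','valve_handle','air_station','nozzle','hose_tail','mallet','wire_spool','cuff_wide','cuff_narrow','pencil','chisel']:
  for p in ps:
    r=optics.landmark_of(p,n)[:2]
    print(n,[(round(x['p'],2),np.round(x['location'],3).tolist(),np.round(proj(p,x['location'])).tolist()) for x in r])
for p in ps: print(np.round(p['pose'],3).tolist(),p['fx'])
im=np.hstack([cv2.imread('pics/s1.png'),cv2.imread('pics/t1.png')])
E
```

```text
{'clock': 0.0, 'q': [71.19, 35.288, -0.724, 81.64, 0.464, 63.221, -2.315], 'joint_velocities': [0.008, -0.006, 0.005, -0.028, -0.048, -0.06, 0.078], 'effort': [0.0, -46.921, 0.259, -17.103, 0.01, 0.01, -0.0], 'position': [0.193, -0.62, 0.192], 'tool_rot': [179.999, 0.146, -72.704], 'force': [0.225, 0.248, -0.064], 'ft_torque': [0.033, -0.022, 0.017], 'width': 0.086}
gauge_grip [(0.52, [0.416, -0.266, 0.068], [469.0, 234.0])]
gauge_grip [(0.47, [0.416, -0.269, 0.07], [460.0, 302.0])]
gauge_tip [(0.52, [0.418, -0.27, 0.01], [465.0, 252.0])]
gauge_tip []
tool_block [(0.89, [0.496, -0.27, -0.003], [437.0, 243.0])]
tool_block [(0.95, [0.488, -0.272, -0.003], [453.0, 273.0])]
coupling_mouth [(0.93, [0.542, 0.075, 0.107], [328.0, 263.0]), (0.45, [0.479, 0.308, -0.003], [264.0, 380.0])]
coupling_mouth [(0.78, [0.538, 0.071, 0.112], [321.0, 255.0])]
wheel_axis [(0.69, [0.584, 0.218, 0.125], [260.0, 280.0])]
wheel_axis [(0.63, [0.585, 0.223, 0.121], [257.0, 237.0]), (0.62, [0.707, 0.209, -0.004], [268.0, 194.0])]
valve_handle [(0.74, [0.599, 0.182, 0.16], [268.0, 254.0])]
valve_handle [(0.64, 
[... 969 characters left out ...]
.705, 0.207, -0.001], [268.0, 195.0])]
cuff_narrow [(0.75, [0.476, 0.304, -0.001], [267.0, 380.0])]
cuff_narrow [(0.43, [0.485, 0.302, 0.004], [234.0, 279.0])]
pencil [(0.89, [0.436, 0.127, 0.002], [348.0, 339.0]), (0.23, [0.64, 0.055, -0.0], [304.0, 276.0])]
pencil [(0.73, [0.434, 0.121, -0.001], [303.0, 297.0])]
chisel [(0.93, [0.514, -0.366, 0.001], [453.0, 223.0])]
chisel [(0.62, [0.512, -0.374, 0.001], [492.0, 263.0])]
[[-0.705, -0.421, 0.571, -0.022], [-0.709, 0.432, -0.557, 0.639], [-0.012, -0.797, -0.603, 0.762], [0.0, 0.0, 0.0, 1.0]] 500.7414472833845
[[-0.024, -0.998, 0.059, 0.497], [-1.0, 0.024, 0.007, 0.051], [-0.008, -0.059, -0.998, 1.36], [0.0, 0.0, 0.0, 1.0]] 519.3229195244198
```

View pics/t1.png

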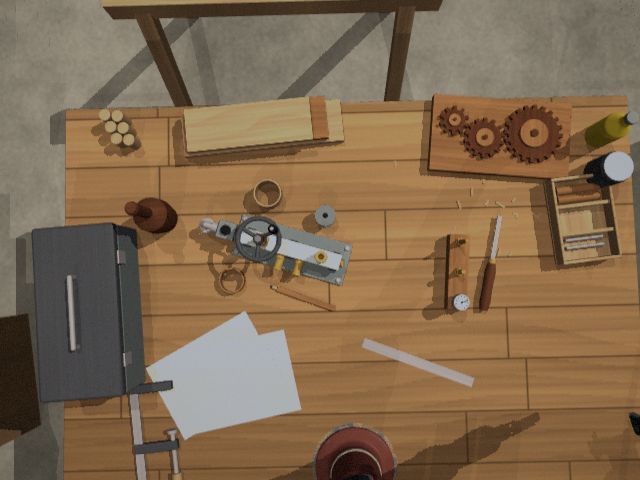

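View pics/s1.png

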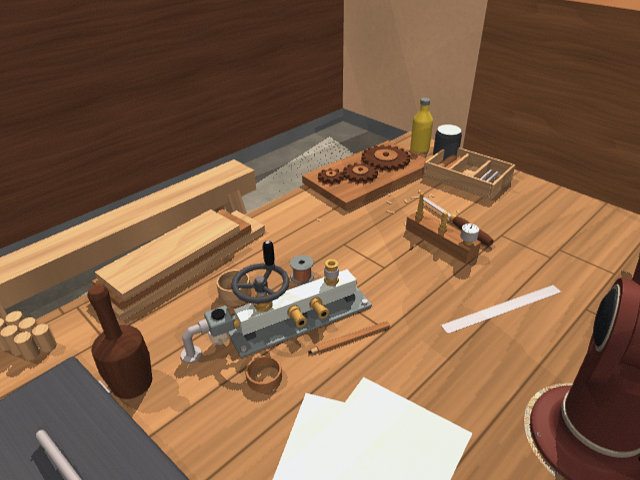

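The top view shows the gauge's white dial at (460,302), in the near hole of the block. The hose tail is at (460,271) and the nozzle at (461,241). The station's wheel is at (258,238) with its handle leaning toward (272,228), and the coupling is at (321,255). The side view agrees with all of this. The mallet and the cuffs are clear of the paths I plan to take.

```bash
cat >> h.py <<'E'
from scipy.spatial.transform import Rotation as Ro
def go(t,yaw=None):
    s=state();R=Ro.from_euler('xyz',s['tool_rot'],degrees=True)
    d=R.inv().apply(np.array(t)-s['position'])*1000
    G=Ro.from_euler('xyz',[180,0,s['tool_rot'][2] if yaw is None else yaw],degrees=True)
    print('t',round(s['clock'],2),'pos',np.round(s['position'],4),'rpy',np.round(s['tool_rot'],2),'w',round(s['width'],4),'F',np.round(s['force'],1),'delta',np.round(d,1),'rot',np.round((R.inv()*G).as_rotvec(),3))
E
python3 -c "
from h import *
go([.416,-.267,.13])"
python3 -m inch '[[-27,-32,4,0,0,0,0],[-27,-32,4,0,0,0,0],[-27,-32,4,0,0,0,0],[-27,-32,4,0,0,0,0],[-27,-32,4,0,0,0,0]]' 60
python3 -c "
from h import *
go([.416,-.267,.13])"
```

```text
t 1.6 pos [ 0.1932 -0.6206  0.193 ] rpy [-180.    -0.   -72.7] w 0.0856 F [ 0.2  0.3 -0.7] delta [-271.4 -317.8   63. ] rot [-0. -0.  0.]
clock: 2.02
position: [0.2988, -0.4529, 0.1709]
tool_rot: [179.5, -0.6, -74.1]
force: [0.6, 0.5, -0.6]
width: 0.0856
t 2.02 pos [ 0.2988 -0.4529  0.1709] rpy [179.53  -0.63 -74.08] w 0.0856 F [ 0.6  0.5 -0.6] delta [-147. -164.   38.] rot [ 0.008 -0.011 -0.   ]
```

```bash
python3 -m inch '[[-29,-32,8,0,0,0.01,0],[-29,-32,8,0,0,0.01,0],[-29,-32,8,0,0,0,0],[-29,-32,8,0,0,0,0],[-20,-22,4,0,0,0,0],[0,0,0,0,0,0,0]]' >/dev/null
python3 - <<'E'
from h import *
go([.416,-.267,.1],-72.7)
ps=[optics.get_image('side'),shot('top','t2.png')]
for p in ps:
  for n in ['gauge_grip']:
    print([(round(x['p'],2),np.round(x['location'],4).tolist()) for x in optics.landmark_of(p,n)[:2]])
  # dial centre check: project z=.082
  print(proj(p,[.416,-.267,.082]))
im=cv2.imread('pics/s1.png')[210:270,440:500]; im2=cv2.imread('pics/t1.png')[275:335,430:490]
cv2.imwrite('pics/c1.png',np.hstack([cv2.resize(i,(400,400),interpolation=cv2.INTER_CUBIC) for i in (im,im2)]))
E
```

```text
t 2.52 pos [ 0.4103 -0.2788  0.1352] rpy [180.    -0.63 -74.46] w 0.0854 F [0.6 0.7 0.4] delta [-10.3  -8.7  35.1] rot [ 0.    -0.011 -0.031]
[(0.74, [0.4148, -0.2666, 0.0698]), (0.51, [0.5137, -0.3653, 0.0043])]
(np.float64(469.7077657035519), np.float64(228.42572816600642))
[(0.56, [0.4151, -0.2691, 0.0703]), (0.31, [0.6004, 0.1782, 0.1676])]
(np.float64(460.4314164776987), np.float64(302.3672504308167))
```

View pics/c1.png

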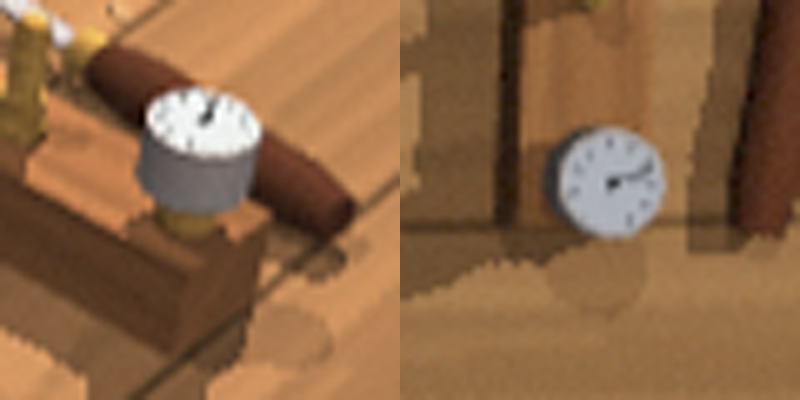

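The crop puts the dial centre at about (470.5,228) in the side view and (461.8,302.3) in the top view. I take the gauge at (0.4155, -0.2685).

```bash
python3 -m inch '[[-8.5,-8.5,10,0,-0.01,-0.03,0],[0,0,25,0,0,0,0],[0,0,25,0,0,0,0],[0,0,10,0,0,0,0],[0,0,0,0,0,0,0]]' >/dev/null
python3 - <<'E'
from h import *
go([.4155,-.2685,.046],-72.7)
E
```

```text
t 3.13 pos [ 0.4105 -0.2867  0.0639] rpy [179.97  -0.76 -74.17] w 0.0855 F [-0.2  0.2 -0.4] delta [-16.4  -9.8  17.7] rot [ 0.001 -0.013 -0.026]
```

```bash
for i in 1 2; do python3 -m inch '[[-8,-5,0,0,-0.006,-0.013,0],[-8,-5,0,0,-0.006,-0.013,0],[0,0,0,0,0,0,0]]' >/dev/null
python3 - <<'E'
from h import *
go([.4155,-.2685,.046],-72.7)
E
break; done
```

```text
t 3.38 pos [ 0.4148 -0.269   0.0633] rpy [ 1.7991e+02  4.0000e-02 -7.2800e+01] w 0.0852 F [-0.4  0.1 -0.1] delta [-0.3 -0.8 17.3] rot [ 0.002  0.001 -0.002]
```

```bash
python3 -m inch '[[0,0,9,0,0,0,0],[0,0,8,0,0,0,0],[0,0,0,0,0,0,0]]' >/dev/null
python3 - <<'E'
from h import *
go([.4155,-.2685,.046],-72.7)
E
```

```text
t 3.63 pos [ 0.417  -0.2692  0.047 ] rpy [-179.86   -0.18  -72.68] w 0.0855 F [ 0.  -0.1 -0.2] delta [-1.1  1.2  1. ] rot [-0.002 -0.003  0.   ]
```

```bash
python3 -m inch '[[-1,1,1,0,0,0,0.3],[0,0,0,0,0,0,1],[0,0,0,0,0,0,1],[0,0,0,0,0,0,1],[0,0,0,0,0,0,1],[0,0,0,0,0,0,1],[0,0,0,0,0,0,1],[0,0,0,0,0,0,1]]' 50
python3 - <<'E'
from h import *
go([.4155,-.2685,.046],-72.7)
E
```

```text
clock: 4.3
position: [0.4157, -0.2693, 0.0462]
tool_rot: [-179.8, -0.3, -72.7]
force: [1.3, -0.8, 1.1]
width: 0.0002
t 4.3 pos [ 0.4157 -0.2693  0.0462] rpy [-179.84   -0.25  -72.73] w 0.0002 F [ 1.3 -0.8  1.1] delta [-0.8 -0.   0.2] rot [-0.003 -0.004 -0.001]
```

Run:
```python
from h import *
ps=[shot('side','s3.png'),shot('top','t3.png')]
for p in ps:
    print([(round(x['p'],2),np.round(x['location'],4).tolist()) for x in optics.landmark_of(p,'gauge_grip')[:2]], proj(p,state()['position']))
im=cv2.imread('pics/s3.png')[140:290,390:540]; im2=cv2.imread('pics/t3.png')[220:370,380:530]
cv2.imwrite('pics/c3.png',np.hstack([cv2.resize(i,(400,400),interpolation=cv2.INTER_CUBIC) for i in (im,im2)]))
```

```text
[(0.51, [0.4175, -0.2663, 0.0667])] (np.float64(467.8280486473869), np.float64(240.41930160040206))
[(0.56, [0.4123, -0.2702, 0.0694])] (np.float64(457.734065489824), np.float64(301.65479170598314))
```

View pics/c3.png

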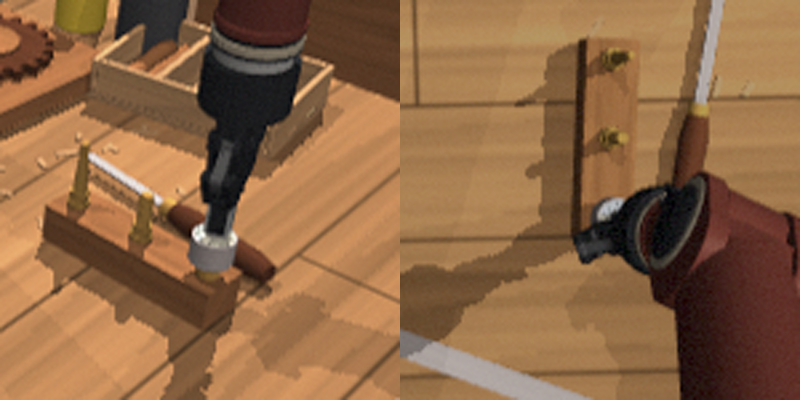

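Run:
```python
from h import *
im=cv2.imread('pics/s3.png')[185:260,430:505]; im2=cv2.imread('pics/t3.png')[265:340,430:505]
cv2.imwrite('pics/c4.png',np.hstack([cv2.resize(i,(400,400),interpolation=cv2.INTER_CUBIC) for i in (im,im2)]))
```

```text
(no output)
```

View pics/c4.png

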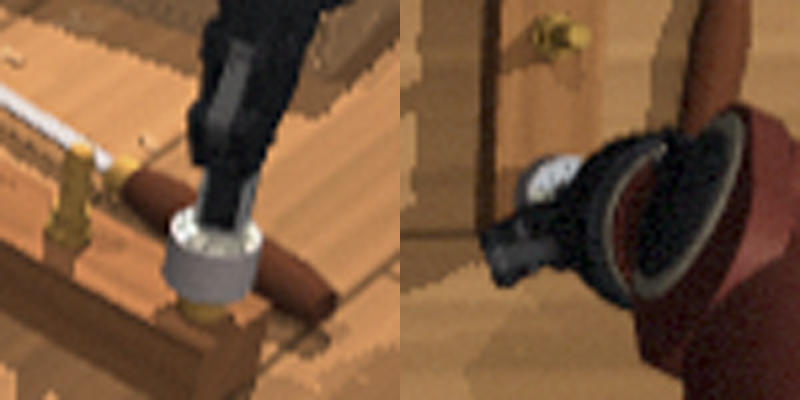

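```bash
python3 -m inch '[[0,0,-15,0,0,0,1],[0,0,-20,0,0,0,1],[0,0,-20,0,0,0,1],[0,0,-10,0,0,0,1],[0,0,0,0,0,0,1],[0,0,0,0,0,0,1]]'
python3 - <<'E'
from h import *
go([.4155,-.2685,.12],-72.7)
ps=[shot('side','s5.png'),shot('top','t5.png')]
out=[]
for p,f,(v,u) in zip(ps,['s5','t5'],[(170,420),(240,400)]):
    im=cv2.imread(f'pics/{f}.png'); X=state()['position']
    im=cv2.resize(im[v:v+100,u:u+100],(400,400),interpolation=cv2.INTER_CUBIC)
    for dz,c in [(0,(0,0,255)),(.04,(0,255,0)),(.1,(255,0,0))]:
        a=proj(p,np.array(X)+[0,0,dz]); cv2.circle(im,(int((a[0]-u)*4),int((a[1]-v)*4)),4,c,1)
    out.append(im)
    print([(round(x['p'],2),np.round(x['location'],4).tolist()) for x in optics.landmark_of(p,'gauge_grip')[:2]])
cv2.imwrite('pics/c5.png',np.hstack(out))
E
```

```text
clock: 5.0
position: [0.4144, -0.2682, 0.1126]
tool_rot: [-180.0, -0.1, -72.7]
force: [0.9, 0.5, 0.2]
width: -0.0
t 5.0 pos [ 0.4144 -0.2682  0.1126] rpy [-1.7999e+02 -8.0000e-02 -7.2720e+01] w -0.0 F [0.9 0.5 0.2] delta [ 0.6 -1.  -7.4] rot [-0.    -0.001 -0.   ]
[(0.79, [0.4145, -0.2652, 0.0661])]
[(0.47, [0.4147, -0.2668, 0.0662]), (0.4, [0.5979, 0.178, 0.1664])]
```

View pics/c5.png

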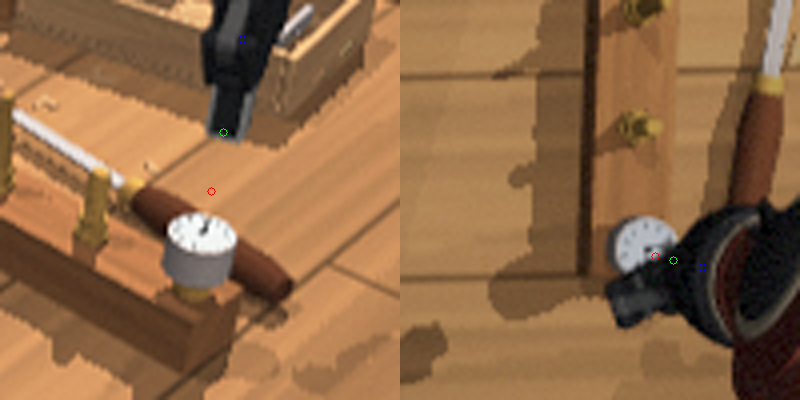

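The marks show the real fingertip about 37 mm above the reported TCP: the tip is at crop (226,138), against (211,191) for the reported TCP. So I take real z = reported z + 0.037, and the first grasp closed just above the dial. The gauge hasn't moved, so I try again lower.

```bash
python3 -m inch '[[0,0,0,0,0,0,0],[0,0,0,0,0,0,0],[0,0,0,0,0,0,0],[0,0,0,0,0,0,0],[0,0,0,0,0,0,0],[0,0,0,0,0,0,0],[0,0,10,0,0,0,0],[0,0,20,0,0,0,0],[0,0,20,0,0,0,0],[0,0,10,0,0,0,0],[0,0,5,0,0,0,0],[0,0,0,0,0,0,0]]'
python3 - <<'E'
from h import *
go([.4155,-.2685,.008],-72.7)
E
```

```text
clock: 6.2
position: [0.414, -0.268, 0.0427]
tool_rot: [179.9, 0.0, -72.7]
force: [-0.4, -0.3, 0.5]
width: 0.0851
t 6.2 pos [ 0.414  -0.268   0.0427] rpy [ 1.7991e+02  5.0000e-02 -7.2720e+01] w 0.0851 F [-0.4 -0.3  0.5] delta [ 1.  -1.4 34.7] rot [ 0.002  0.001 -0.   ]
```

```bash
python3 -m inch '[[1,-1,9,0,0,0,0],[0,0,9,0,0,0,0],[0,0,9,0,0,0,0],[0,0,6,0,0,0,0],[0,0,0,0,0,0,0]]'
python3 - <<'E'
from h import *
go([.4155,-.2685,.008],-72.7)
E
```

```text
clock: 6.62
position: [0.4171, -0.2698, 0.0083]
tool_rot: [-179.9, -0.1, -72.7]
force: [-0.3, 0.6, 0.2]
width: 0.0851
t 6.62 pos [ 0.4171 -0.2698  0.0083] rpy [-1.7992e+02 -1.4000e-01 -7.2720e+01] w 0.0851 F [-0.3  0.6  0.2] delta [-1.7  1.1  0.3] rot [-0.001 -0.003 -0.   ]
```

```bash
python3 -m inch '[[-1,1,0,0,0,0,0.5],[0,0,0,0,0,0,1],[0,0,0,0,0,0,1],[0,0,0,0,0,0,1],[0,0,0,0,0,0,1],[0,0,0,0,0,0,1],[0,0,0,0,0,0,1]]' 50
python3 - <<'E'
from h import *
go([.4155,-.2685,.008],-72.7)
E
```

```text
clock: 7.2
position: [0.416, -0.2692, 0.0089]
tool_rot: [-179.9, -0.2, -72.7]
force: [-0.1, -0.2, -0.4]
width: 0.039
t 7.2 pos [ 0.416  -0.2692  0.0089] rpy [-179.89   -0.18  -72.72] w 0.039 F [-0.1 -0.2 -0.4] delta [-0.8  0.2  0.9] rot [-0.002 -0.003 -0.   ]
```

```bash
python3 -m inch '[[0,0,-8,0,0,0,1],[0,0,-20,0,0,0,1],[0,0,-25,0,0,0,1],[0,0,-25,0,0,0,1],[0,0,-25,0,0,0,1],[0,0,-25,0,0,0,1],[0,0,-20,0,0,0,1],[0,0,0,0,0,0,1]]'
python3 - <<'E'
from h import *
go([.540,.073,.15],-72.7)
E
```

```text
clock: 7.87
position: [0.4145, -0.2683, 0.1655]
tool_rot: [-180.0, -0.1, -72.7]
force: [0.2, -0.9, -0.6]
width: 0.039
t 7.87 pos [ 0.4145 -0.2683  0.1655] rpy [-1.7996e+02 -1.0000e-01 -7.2720e+01] w 0.039 F [ 0.2 -0.9 -0.6] delta [-288.7 -221.3   15.1] rot [-0.001 -0.002 -0.   ]
```

```bash
python3 -m inch '[[-15,-11,0,0,0,0,1],[-28,-21,0,0,0,0,1],[-28,-21,0,0,0,0,1],[-28,-21,0,0,0,0,1],[-28,-21,0,0,0,0,1],[-28,-21,0,0,0,0,1],[-28,-21,0,0,0,0,1],[-28,-21,0,0,0,0,1],[-28,-21,0,0,0,0,1],[-20,-16,0,0,0,0,1],[0,0,0,0,0,0,1]]'
python3 - <<'E'
from h import *
go([.540,.073,.15],-72.7)
E
```

```text
clock: 8.78
position: [0.524, 0.0461, 0.1594]
tool_rot: [179.6, -0.2, -73.4]
force: [-0.8, 1.1, -0.1]
width: 0.0393
t 8.78 pos [0.524  0.0461 0.1594] rpy [ 1.7963e+02 -1.5000e-01 -7.3430e+01] w 0.0393 F [-0.8  1.1 -0.1] delta [-21.2 -23.1   9.2] rot [ 0.006 -0.003 -0.013]
```

```bash
python3 -m inch '[[-11,-11,2,0.006,0,-0.013,1],[-10,-12,2,0,0,0,1],[0,0,0,0,0,0,1],[0,0,0,0,0,0,1]]' >/dev/null
python3 - <<'E'
from h import *
go([.540,.073,.15],-72.7)
ps=[shot('side','s6.png'),shot('top','t6.png')]
out=[]
for p,f,(v,u) in zip(ps,['s6','t6'],[(200,270),(200,260)]):
    im=cv2.imread(f'pics/{f}.png')
    out.append(cv2.resize(im[v:v+100,u:u+100],(400,400),interpolation=cv2.INTER_CUBIC))
    for n in ['gauge_grip','gauge_tip','coupling_mouth','wheel_axis','valve_handle']:
        print(n,[(round(x['p'],2),np.round(x['location'],4).tolist()) for x in optics.landmark_of(p,n)[:1]])
cv2.imwrite('pics/c6.png',np.hstack(out))
E
```

```text
t 9.12 pos [0.5377 0.0753 0.1519] rpy [ 1.7956e+02 -1.1000e-01 -7.2420e+01] w 0.0388 F [-0.1  0.  -1.3] delta [ 2.9 -1.5  1.9] rot [ 0.008 -0.002  0.005]
gauge_grip [(0.7, [0.5407, 0.0782, 0.21])]
gauge_tip [(0.74, [0.5362, 0.0721, 0.1518])]
coupling_mouth [(0.65, [0.5385, 0.075, 0.111])]
wheel_axis [(0.83, [0.5842, 0.2191, 0.1272])]
valve_handle [(0.72, [0.6012, 0.1833, 0.1618])]
gauge_grip []
gauge_tip []
coupling_mouth [(0.52, [0.5134, -0.3701, 0.0022])]
wheel_axis [(0.65, [0.5128, -0.3733, 0.0012])]
valve_handle [(0.45, [0.6019, 0.1795, 0.1646])]
```

View pics/c6.png

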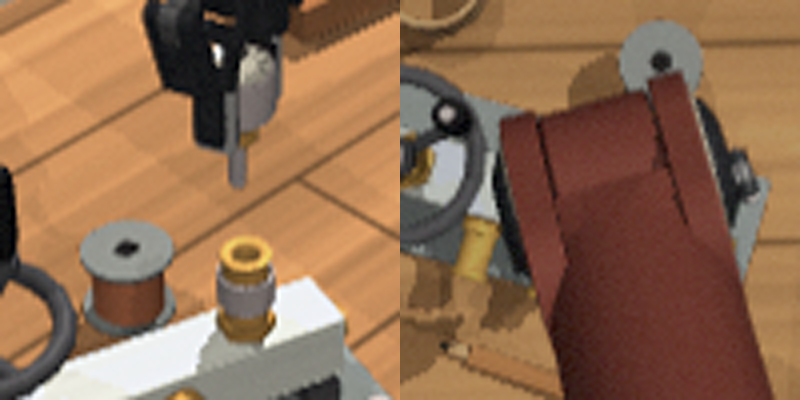

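Run:
```python
from h import *
p=optics.get_image('side')
print(plane(p,329.25,246,.153),plane(p,331.5,262.5,.110),p['cx'],state()['position'])
```

```text
[0.53765934 0.07467604 0.153     ] [0.53480323 0.07126416 0.11      ] 322.60666431906793 [0.53827469 0.07561748 0.15268916]
```

```bash
python3 - <<'E'
from h import *
go([.5357,.0727,.115],-72.7)
E
python3 -m inch '[[2,3,10,0.005,0,0.003,1],[0,0,10,0,0,0,1],[0,0,10,0,0,0,1],[0,0,4,0,0,0,1],[0,0,0,0,0,0,1]]' >/dev/null
python3 - <<'E'
from h import *
go([.5357,.0727,.115],-72.7)
E
```

```text
t 9.77 pos [0.5383 0.0756 0.1527] rpy [ 1.7969e+02 -1.0000e-01 -7.2440e+01] w 0.0384 F [-0.1  0.5 -0.9] delta [ 1.9  3.1 37.7] rot [ 0.005 -0.002  0.004]
t 10.18 pos [0.537 0.073 0.118] rpy [-1.7985e+02 -1.1000e-01 -7.2610e+01] w 0.0391 F [ 0.6 -0.1 -1.6] delta [-0.1  1.4  3. ] rot [-0.003 -0.002  0.002]
```

```bash
python3 -m inch '[[0,1.2,3,0,0,0,1],[0,0,0,0,0,0,1]]' >/dev/null
python3 - <<'E'
from h import *
go([.5357,.0727,.115],-72.7)
p=shot('side','s7.png')
cv2.imwrite('pics/c7.png',cv2.resize(cv2.imread('pics/s7.png')[220:290,295:365],(560,560),interpolation=cv2.INTER_CUBIC))
E
```

```text
t 10.35 pos [0.5359 0.0728 0.1147] rpy [-1.7987e+02 -1.1000e-01 -7.2590e+01] w 0.0388 F [-0.2 -0.2 -1.2] delta [ 0.1  0.2 -0.3] rot [-0.002 -0.002  0.002]
```

View pics/c7.png

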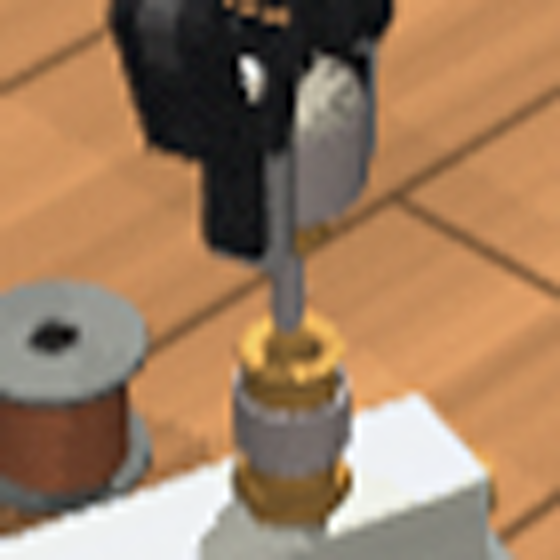

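The tip is at crop (288,328), just above the mouth centre at (291,350), so it's aligned to about 1 mm. I lower it.

```bash
python3 -m inch '[[0,0,5,0,0,0,1],[0,0,5,0,0,0,1],[0,0,5,0,0,0,1],[0,0,0,0,0,0,1]]' >/dev/null
python3 - <<'E'
from h import *
go([.5357,.0727,.08],-72.7)
E
```

```text
t 10.73 pos [0.536  0.0728 0.1   ] rpy [-1.7984e+02 -1.2000e-01 -7.2600e+01] w 0.0391 F [-0.2  0.1 -0.5] delta [-0.1  0.3 20. ] rot [-0.003 -0.002  0.002]
```

```bash
python3 -m inch '[[0,0,5,0,0,0,1],[0,0,5,0,0,0,1],[0,0,5,0,0,0,1],[0,0,2,0,0,0,1],[0,0,0,0,0,0,1]]' >/dev/null
python3 - <<'E'
from h import *
go([.5357,.0727,.08],-72.7)
E
```

```text
t 11.15 pos [0.5355 0.0727 0.0805] rpy [-1.799e+02 -1.100e-01 -7.259e+01] w 0.039 F [ 0.3  0.  -1.3] delta [ 0.  -0.2  0.5] rot [-0.002 -0.002  0.002]
```

```bash
python3 -m inch '[[0,0,1.5,0,0,0,1],[0,0,1,0,0,0,1],[0,0,0,0,0,0,1]]'
python3 - <<'E'
from h import *
go([.5357,.0727,.08],-72.7)
E
```

```text
clock: 11.4
position: [0.5355, 0.0726, 0.0786]
tool_rot: [-179.9, -0.1, -72.6]
force: [-0.9, -0.1, -2.6]
width: 0.0388
t 11.4 pos [0.5355 0.0726 0.0786] rpy [-1.7992e+02 -1.2000e-01 -7.2590e+01] w 0.0388 F [-0.9 -0.1 -2.6] delta [ 0.  -0.2 -1.4] rot [-0.001 -0.002  0.002]
```

```bash
python3 -m inch '[[0,0,1.2,0,0,0,1],[0,0,0.5,0,0,0,1],[0,0,0,0,0,0,1]]'
```

```text
clock: 11.65
position: [0.5355, 0.0726, 0.0785]
tool_rot: [-179.9, -0.1, -72.6]
force: [-0.4, -0.8, -2.2]
width: 0.0387
```

```bash
python3 -m inch '[[0,0,4,0,0,0,1]]'; python3 -m inch '[[0,0,0,0,0,0,1]]'
```

```text
clock: 11.73
position: [0.536, 0.0727, 0.078]
tool_rot: [-179.8, -0.2, -72.6]
force: [-14.0, -2.7, 52.1]
width: 0.0389
clock: 11.82
position: [0.5357, 0.0727, 0.0792]
tool_rot: [-179.8, -0.2, -72.6]
force: [-2.7, 0.2, -2.9]
width: 0.0388
```

Seated: 52 N of contact at z = 0.078, which agrees with the expected 0.079. Now I release and rise.

```bash
python3 -m inch '[[0,0,0,0,0,0,0.3],[0,0,0,0,0,0,0],[0,0,0,0,0,0,0],[0,0,0,0,0,0,0],[0,0,0,0,0,0,0],[0,0,-10,0,0,0,0],[0,0,-20,0,0,0,0],[0,0,-25,0,0,0,0],[0,0,-25,0,0,0,0],[0,0,-25,0,0,0,0],[0,0,-20,0,0,0,0],[0,0,0,0,0,0,0]]'
python3 - <<'E'
from h import *
go([.6,.1805,.2],-72.7)
p=shot('side','s8.png')
for n in ['gauge_grip','gauge_tip','coupling_mouth','valve_handle','wheel_axis']:
    print(n,[(round(x['p'],2),np.round(x['location'],4).tolist()) for x in optics.landmark_of(p,n)[:1]])
cv2.imwrite('pics/c8.png',cv2.resize(cv2.imread('pics/s8.png')[210:340,220:390],(680,520),interpolation=cv2.INTER_CUBIC))
E
```

```text
clock: 12.82
position: [0.5375, 0.0737, 0.2108]
tool_rot: [-179.6, -0.1, -72.6]
force: [0.3, -0.2, -0.8]
width: 0.0854
t 12.82 pos [0.5375 0.0737 0.2108] rpy [-1.7957e+02 -1.5000e-01 -7.2590e+01] w 0.0854 F [ 0.3 -0.2 -0.8] delta [-83.3 -91.5  11.3] rot [-0.007 -0.003  0.002]
gauge_grip [(0.89, [0.5375, 0.0759, 0.1364])]
gauge_tip [(0.71, [0.5321, 0.0709, 0.0817])]
coupling_mouth [(0.79, [0.5416, 0.0747, 0.1093])]
valve_handle [(0.54, [0.5999, 0.1812, 0.1605])]
wheel_axis [(0.61, [0.5845, 0.2204, 0.1253])]
```

View pics/c8.png

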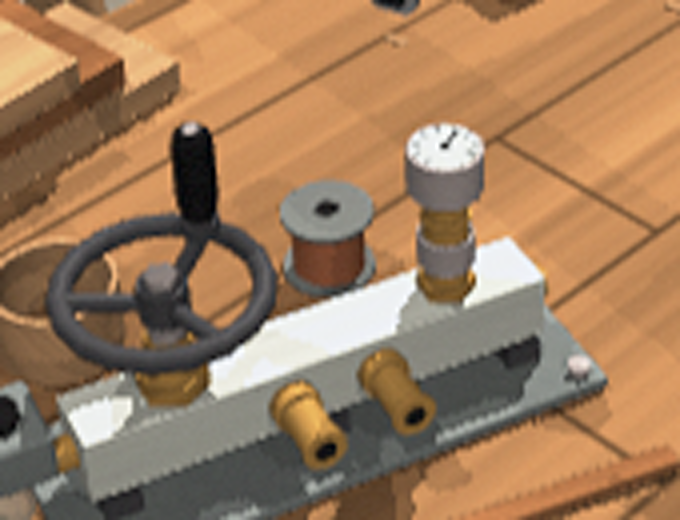

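The side view shows the gauge upright with its collar on the coupling mouth at crop (445,235), and the handle upright at (195,175).

```bash
python3 -m inch '[[-15,-17,0,0,0,0,0],[-23,-25,0,0,0,0,0],[-23,-25,0,0,0,0,0],[-18,-20,0,0,0,0,0],[-8,-10,0,0,0,0,0],[0,0,0,0,0,0,0]]' >/dev/null
python3 - <<'E'
from h import *
go([.6,.181,.108],-72.7)
E
```

```text
t 13.62 pos [0.5984 0.1845 0.1944] rpy [ 1.787e+02 -1.200e-01 -7.298e+01] w 0.0856 F [ 0.6 -0.1 -0.3] delta [ 3.7 -2.4 86.4] rot [ 0.023 -0.002 -0.005]
```

```bash
python3 -m inch '[[3.5,0,15,0.023,0,-0.005,0],[0,0,20,0,0,0,0],[0,0,15,0,0,0,0],[0,0,0,0,0,0,0]]' >/dev/null
python3 - <<'E'
from h import *
go([.6,.181,.108],-72.7)
E
```

```text
t 13.95 pos [0.5965 0.1791 0.139 ] rpy [179.65  -0.19 -72.6 ] w 0.0853 F [-0.5 -0.2  0. ] delta [-0.9 -4.1 30.9] rot [ 0.006 -0.003  0.002]
```

```bash
python3 -m inch '[[-1,-4,8,0.006,0,0,0],[0,0,12,0,0,0,0],[0,0,8,0,0,0,0],[0,0,2,0,0,0,0],[0,0,0,0,0,0,0]]' >/dev/null
python3 - <<'E'
from h import *
go([.6,.181,.108],-72.7)
E
```

```text
t 14.37 pos [0.6001 0.1775 0.1072] rpy [179.93  -0.31 -72.82] w 0.0854 F [-0.5 -0.7 -0.7] delta [-3.3 -1.  -0.8] rot [ 0.001 -0.005 -0.002]
```

```bash
python3 -m inch '[[-3,-1,0,0,-0.005,0,0.4],[0,0,0,0,0,0,0.6],[0,0,0,0,0,0,1],[0,0,0,0,0,0,1],[0,0,0,0,0,0,1],[0,0,0,0,0,0,1],[0,0,0,0,0,0,1],[0,0,0,0,0,0,1]]' 40
python3 - <<'E'
from h import *
go([.6,.181,.108],-72.7); print(np.round(state()['q'],1))
E
```

```text
clock: 15.03
position: [0.602, 0.1817, 0.1102]
tool_rot: [-179.7, 0.0, -72.8]
force: [-0.1, 0.6, -1.3]
width: 0.02
t 15.03 pos [0.602  0.1817 0.1102] rpy [-1.7975e+02  2.0000e-02 -7.2820e+01] w 0.02 F [-0.1  0.6 -1.3] delta [0.1 2.2 2.1] rot [-0.004  0.    -0.002]
[-15.6  38.   -5.4  91.1   4.3  50.8 -95.4]
```

Handle gripped (width 20 mm). Next I write a helper that proposes the arc rows.

```bash
cat > arc.py <<'E'
import sys,json,os
from h import *
from scipy.optimize import least_squares
# arc.py SIGN(-1 cw,+1 ccw) STEPDEG N
sg,st,N=int(sys.argv[1]),float(sys.argv[2]),int(sys.argv[3])
s=state();P=np.array(s['position'])
L=json.load(open('log.json')) if os.path.exists('log.json') else []
L.append(P.tolist());json.dump(L,open('log.json','w'))
A=np.array(L)[:,:2]; c0=np.array([.586,.2227])
w=max(1.0,0)  # prior 3 mm on centre, points 0.7 mm
f=lambda c:np.r_[(np.hypot(*(A-c).T)-.044)/.0007,(c-c0)/.003]
c=least_squares(f,c0).x
a=np.arctan2(*(P[:2]-c)[::-1]); r=np.hypot(*(P[:2]-c))
R=Ro.from_euler('xyz',s['tool_rot'],degrees=True).as_matrix()
print('t',round(s['clock'],2),'c',np.round(c,4),'ang',round(np.degrees(a),1),'r',round(r*1e3,1),'P',np.round(P,4),'rpy',np.round(s['tool_rot'],1),'F',np.round(s['force'],1),'M',np.round(s['ft_torque'],1),'w',round(s['width'],4))
p=P.copy(); out=[]
for k in range(1,N+1):
    b=a+sg*np.radians(st)*k
    q=np.array([*(c+.044*np.array([np.cos(b),np.sin(b)])),.110])
    out.append(np.round(R.T@(q-p)*1000,0).astype(int).tolist()); p=q
print(out)
E
python3 arc.py -1 15 6
```

```text
t 15.03 c [0.586  0.2227] ang -68.7 r 44.0 P [0.602  0.1817 0.1102] rpy [-179.7    0.   -72.8] F [-0.1  0.6 -1.3] M [-0.  0.  0.] w 0.02
[[-1, 11, 0], [-4, 11, 0], [-6, 10, 0], [-9, 8, 0], [-10, 5, 0], [-11, 2, 0]]
```

```bash
python3 -m inch '[[0,6,0,0,0,0,1],[-1,9,0,0,0,0,1],[-3,11,0,0,0,0,1],[-5,10,0,0,0,0,1],[-7,9,0,0,0,0,1]]' >/dev/null
python3 arc.py -1 18 8
```

```text
t 15.45 c [0.5844 0.2219] ang -119.6 r 44.1 P [0.5626 0.1836 0.1103] rpy [-178.6   -0.   -73.1] F [ 4.8  2.7 -6. ] M [ 0.5 -0.7 -0. ] w 0.0201
[[-11, 8, 0], [-13, 4, 0], [-14, 0, 0], [-13, -5, 0], [-11, -8, 0], [-8, -11, 0], [-4, -13, 0], [0, -14, 0]]
```

```bash
sed -i "s/^print(out)/G=Ro.from_euler('xyz',[180,0,-72.7],degrees=True).as_matrix();print(out,'rot',np.round(Ro.from_matrix(R.T@G).as_rotvec(),3))/" arc.py
python3 -m inch '[[-11,8,0,-0.02,0,0,1],[-13,4,0,0,0,0,1],[-14,0,0,0,0,0,1],[-13,-5,0,0,0,0,1],[-11,-8,0,0,0,0,1]]' >/dev/null
python3 arc.py -1 18 8
```

```text
t 15.87 c [0.5839 0.222 ] ang 159.1 r 44.3 P [0.5426 0.2378 0.1101] rpy [179.9  -0.6 -73.5] F [ 1.7 -4.2 -0. ] M [-0.7 -0.4  0. ] w 0.0202
[[-9, -10, 0], [-6, -12, 0], [-2, -14, 0], [2, -14, 0], [7, -12, 0], [10, -10, 0], [12, -6, 0], [14, -2, 0]] rot [ 0.002 -0.011 -0.015]
```

The stop could come at any point from here, so I take small steps to keep contact forces low.

```bash
sed -i "s/0).astype(int)/1)/" arc.py
python3 -m inch '[[-2.6,-3,0,0,-0.01,-0.015,1],[-2.4,-3.2,0,0,0,0,1],[-2.2,-3.4,0,0,0,0,1],[-1.9,-3.5,0,0,0,0,1],[-1.6,-3.7,0,0,0,0,1],[-1.3,-3.8,0,0,0,0,1],[-1,-3.9,0,0,0,0,1],[-0.6,-4,0,0,0,0,1],[-0.2,-4,0,0,0,0,1],[0.2,-4,0,0,0,0,1],[0.6,-4,0,0,0,0,1],[1,-3.9,0,0,0,0,1],[1.3,-3.8,0,0,0,0,1]]' >/dev/null
python3 arc.py -1 6 16
```

```text
t 16.95 c [0.5838 0.2217] ang 85.5 r 43.5 P [0.5872 0.265  0.1101] rpy [ 1.794e+02 -1.000e-01 -7.250e+01] F [-4.4 -4.6  3.5] M [-0.8  0.4  0.1] w 0.0197
[[1.4, -4.4, 0.0], [2.4, -3.9, -0.0], [2.8, -3.7, -0.0], [3.1, -3.4, -0.0], [3.5, -3.0, -0.0], [3.8, -2.6, -0.0], [4.0, -2.2, -0.0], [4.2, -1.8, -0.0], [4.4, -1.3, -0.0], [4.5, -0.9, 0.0], [4.6, -0.4, 0.0], [4.6, 0.1, 0.0], [4.6, 0.6, 0.0], [4.5, 1.0, 0.0], [4.4, 1.5, 0.0], [4.2, 1.9, 0.0]] rot [ 0.011 -0.003  0.004]
```

Moved 74° freely.

```bash
python3 -m inch '[[1.4,-4.4,0,0.01,0,0,1],[2.4,-3.9,0,0,0,0,1],[2.8,-3.7,0,0,0,0,1],[3.1,-3.4,0,0,0,0,1],[3.5,-3,0,0,0,0,1],[3.8,-2.6,0,0,0,0,1],[4,-2.2,0,0,0,0,1],[4.2,-1.8,0,0,0,0,1],[4.4,-1.3,0,0,0,0,1],[4.5,-0.9,0,0,0,0,1],[4.6,-0.4,0,0,0,0,1],[4.6,0.1,0,0,0,0,1],[4.6,0.6,0,0,0,0,1],[4.5,1,0,0,0,0,1]]' >/dev/null
python3 arc.py -1 6 16
```

```text
t 18.12 c [0.5835 0.2216] ang 24.9 r 43.5 P [0.6229 0.2399 0.1102] rpy [179.7   1.3 -71.6] F [ 0.3  4.1 -0.6] M [ 0.1 -0.6  0. ] w 0.02
[[4.5, -0.7, 0.1], [4.6, 0.2, -0.1], [4.6, 0.7, -0.1], [4.5, 1.2, -0.1], [4.3, 1.6, -0.1], [4.1, 2.1, -0.1], [3.9, 2.5, -0.1], [3.6, 2.9, -0.1], [3.3, 3.2, -0.1], [2.9, 3.6, -0.0], [2.5, 3.8, -0.0], [2.1, 4.1, -0.0], [1.7, 4.3, -0.0], [1.2, 4.4, -0.0], [0.8, 4.5, 0.0], [0.3, 4.6, 0.0]] rot [0.005 0.023 0.02 ]
```

```bash
python3 -m inch '[[4.5,-0.7,0,0,0.02,0.02,1],[4.6,0.2,0,0,0,0,1],[4.6,0.7,0,0,0,0,1],[4.5,1.2,0,0,0,0,1],[4.4,1.5,0,0,0,0,1],[4.2,1.9,0,0,0,0,1],[4,2.3,0,0,0,0,1],[3.8,2.6,0,0,0,0,1],[3.6,2.9,0,0,0,0,1],[3.3,3.2,0,0,0,0,1],[3,3.5,0,0,0,0,1],[2.7,3.7,0,0,0,0,1],[2.3,3.9,0,0,0,0,1],[1.8,4.2,0,0,0,0,1]]' >/dev/null
python3 arc.py -1 6 16
```

```text
t 19.28 c [0.5838 0.2215] ang -13.1 r 44.8 P [0.6275 0.2113 0.1105] rpy [-176.5    2.2  -71.8] F [ 7.9  9.2 -6. ] M [ 0.8 -1.6 -0. ] w 0.02
[[3.4, 3.3, 0.2], [3.5, 3.0, -0.3], [3.2, 3.3, -0.3], [2.8, 3.6, -0.3], [2.4, 3.9, -0.3], [2.0, 4.1, -0.3], [1.6, 4.3, -0.3], [1.1, 4.5, -0.3], [0.6, 4.6, -0.3], [0.1, 4.6, -0.3], [-0.3, 4.6, -0.3], [-0.8, 4.5, -0.2], [-1.3, 4.4, -0.2], [-1.7, 4.3, -0.2], [-2.2, 4.1, -0.2], [-2.6, 3.8, -0.1]] rot [-0.06   0.039  0.014]
```

```bash
python3 -m inch '[[0,0,0,-0.06,0.039,0.014,1],[0,0,0,-0.02,0,0,1],[0,0,0,0,0,0,1]]' >/dev/null
python3 arc.py -1 6 4;  python3 -m inch '[[3.5,3,0,0,0,0,1],[3.2,3.3,0,0,0,0,1]]' >/dev/null
python3 arc.py -1 6 4
```

```text
t 19.53 c [0.5833 0.2217] ang -15.2 r 42.3 P [0.6241 0.2106 0.1101] rpy [178.4  -0.  -72.7] F [-2.8 -0.9  2.7] M [0.1 0.1 0. ] w 0.02
[[4.7, 1.2, 0.2], [3.4, 3.1, 0.1], [3.1, 3.4, 0.1], [2.7, 3.7, 0.1]] rot [ 0.029 -0.     0.   ]
t 19.7 c [0.583  0.2217] ang -18.5 r 42.9 P [0.6237 0.2081 0.1103] rpy [179.2   0.4 -72.6] F [ 7.2 13.2 -7.4] M [ 2.5 -1.6 -0. ] w 0.02
[[4.2, 2.0, 0.3], [3.3, 3.3, 0.0], [2.9, 3.6, 0.0], [2.5, 3.9, 0.0]] rot [0.015 0.007 0.002]
```

```bash
python3 -m inch '[[3,3.5,0,0.015,0,0,1],[3,3.5,0,0,0,0,1],[3,3.5,0,0,0,0,1],[3,3.5,0,0,0,0,1]]' >/dev/null
python3 arc.py -1 6 1; python3 -m inch '[[0,0,0,0,0,0,1],[0,0,0,0,0,0,1]]' >/dev/null
python3 arc.py -1 6 1
```

```text
t 20.03 c [0.5831 0.2217] ang -14.9 r 44.6 P [0.6262 0.2103 0.1105] rpy [-177.4    1.6  -72.1] F [ 7.  11.7 -6.5] M [ 1.4 -1.3 -0. ] w 0.0198
[[3.4, 3.2, 0.3]] rot [-0.046  0.029  0.01 ]
t 20.2 c [0.5833 0.2217] ang -14.5 r 44.7 P [0.6265 0.2105 0.1104] rpy [-177.2    1.7  -72. ] F [0.3 5.3 0.4] M [0.2 0.1 0. ] w 0.0202
[[3.4, 3.3, 0.2]] rot [-0.049  0.03   0.012]
```

The wheel is on its stop: it stays at about -15° against 12 N. I square the tool up to get a clean reference.

```bash
python3 -m inch '[[0,0,0,-0.049,0.03,0.012,1],[0,0,0,0,0,0,1],[0,0,0,0,0,0,1]]' >/dev/null
python3 arc.py -1 6 1; python3 -m inch '[[1,1.3,0,0.02,0,0,1],[0,0,0,0,0,0,1],[0,0,0,0,0,0,1]]' >/dev/null
python3 arc.py -1 6 1
```

```text
t 20.45 c [0.5832 0.2217] ang -18.3 r 43.2 P [0.6242 0.2082 0.1102] rpy [179.8  -0.  -72.9] F [-2.   1.7  3.1] M [ 0.2  0.2 -0. ] w 0.0199
[[4.1, 2.2, 0.2]] rot [ 0.004 -0.    -0.003]
t 20.7 c [0.5832 0.2217] ang -17.0 r 44.3 P [0.6255 0.2087 0.1103] rpy [-178.4    0.3  -72.9] F [ 0.5  4.5 -0.5] M [ 0.7  0.1 -0. ] w 0.02
[[3.5, 3.0, 0.2]] rot [-0.027  0.005 -0.004]
```

```bash
python3 - <<'E'
import json,numpy as np
from scipy.spatial.transform import Rotation as Ro
d=[([.602,.1817,.1102],[-179.7,0,-72.8]),([.5626,.1836,.1103],[-178.6,0,-73.1]),([.5426,.2378,.1101],[179.9,-.6,-73.5]),([.5872,.265,.1101],[179.4,-.1,-72.5]),([.6229,.2399,.1102],[179.7,1.3,-71.6]),([.6275,.2113,.1105],[-176.5,2.2,-71.8]),([.6265,.2105,.1104],[-177.2,1.7,-72]),([.6242,.2082,.1102],[179.8,0,-72.9]),([.6255,.2087,.1103],[-178.4,.3,-72.9])]
L=[(np.array(p)-.055*(Ro.from_euler('xyz',r,degrees=True).as_matrix()[:,2]+[0,0,1])).tolist() for p,r in d]
for l in L[5:]: print(np.round(l,4))
json.dump(L,open('log.json','w'))
E
sed -i "s/P=np.array(s\['position'\])/P=np.array(s['position'])-.055*(Ro.from_euler('xyz',s['tool_rot'],degrees=True).as_matrix()[:,2]+[0,0,1])/" arc.py
python3 - <<'E'
from h import *
p=shot('side','ref.png')
for n in ['valve_handle']: print(n,[(round(x['p'],2),np.round(x['location'],4).tolist()) for x in optics.landmark_of(p,n)[:1]])
q=shot('top','reft.png')
a=cv2.imread('pics/ref.png')[210:320,215:315];b=cv2.imread('pics/reft.png')[190:290,205:305]
cv2.imwrite('pics/c9.png',np.hstack([cv2.resize(i,(400,440),interpolation=cv2.INTER_CUBIC) for i in (a,b)]))
E
python3 arc.py 1 20 8
```

```text
[0.625  0.2082 0.1104]
[0.6244 0.2081 0.1103]
[0.6244 0.2083 0.1102]
[0.6241 0.208  0.1103]
valve_handle [(0.45, [0.6243, 0.2093, 0.1561])]
t 20.85 c [0.5828 0.2216] ang -18.1 r 43.6 P [0.6242 0.208  0.1104] rpy [-178.5    0.3  -72.9] F [-0.1  4.7 -0.6] M [0.8 0.1 0. ] w 0.0202
[[-13.6, -6.8, 0.6], [-15.2, -1.4, 0.1], [-14.8, 3.9, -0.0], [-12.6, 8.7, -0.2], [-8.8, 12.5, -0.3], [-4.0, 14.7, -0.4], [1.3, 15.2, -0.4], [6.4, 13.9, -0.4]] rot [-0.026  0.005 -0.003]
```

View pics/c9.png

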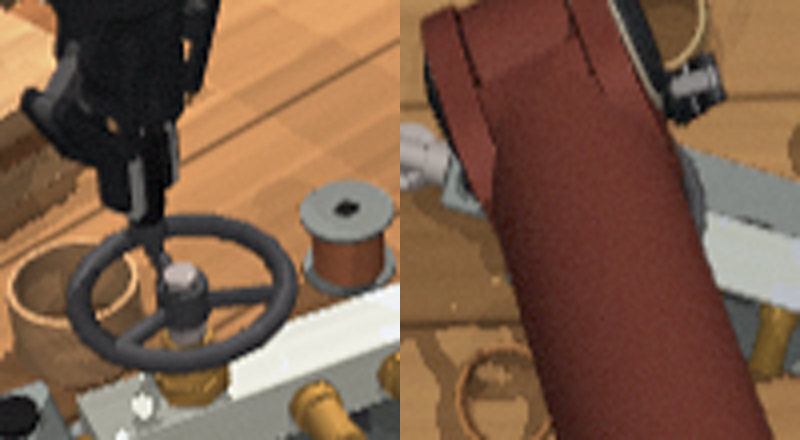

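The side crop shows the spokes clearly at the stop, so I keep it as a reference. All four stop readings agree at (0.6243, 0.2081), angle -18.1°. Now I back it off.

```bash
python3 -m inch '[[-8,-3,0,-0.026,0,0,1],[-14,-4,0,0,0,0,1],[-15,-1,0,0,0,0,1],[-14.8,3.9,0,0,0,0,1],[-12.6,8.7,0,0,0,0,1],[-8.8,12.5,0,0,0,0,1]]' >/dev/null
python3 arc.py 1 20 10
```

```text
t 21.35 c [0.5827 0.2215] ang 65.2 r 43.5 P [0.6009 0.2609 0.1104] rpy [-178.8   -0.9  -74.1] F [ 4.9  1.8 -1.3] M [ 0.7 -0.7  0. ] w 0.0198
[[-8.2, 12.8, -0.0], [-2.8, 15.0, -0.4], [2.5, 15.1, -0.3], [7.5, 13.3, -0.2], [11.6, 10.0, -0.0], [14.3, 5.4, 0.1], [15.3, 0.2, 0.2], [14.4, -5.1, 0.3], [11.8, -9.7, 0.4], [7.8, -13.1, 0.4]] rot [-0.021 -0.016 -0.025]
```

```bash
python3 -m inch '[[-8.2,12.8,0,-0.02,-0.015,-0.025,1],[-2.8,15,0,0,0,0,1],[2,15.1,0,0,0,0,1],[6.5,13.8,0,0,0,0,1],[10.5,11,0,0,0,0,1],[13.5,7.2,0,0,0,0,1],[15,2.5,0,0,0,0,1]]' >/dev/null
python3 arc.py 1 20 10
```

```text
t 21.93 c [0.5826 0.2214] ang -173.9 r 44.5 P [0.5384 0.2167 0.1103] rpy [-178.6    0.5  -71.4] F [-1.5  3.8  0.2] M [0.4 0.4 0.1] w 0.0198
[[15.4, 0.2, 0.1], [14.6, -4.6, -0.0], [12.1, -9.3, 0.1], [8.2, -12.9, 0.2], [3.3, -14.9, 0.3], [-2.0, -15.1, 0.4], [-7.1, -13.5, 0.4], [-11.3, -10.3, 0.3], [-14.1, -5.8, 0.3], [-15.3, -0.6, 0.1]] rot [-0.024  0.009  0.022]
```

```bash
python3 -m inch '[[15.2,0.2,0,-0.024,0.009,0.022,1],[14.8,-3.5,0,0,0,0,1],[12.8,-8,0,0,0,0,1],[9.5,-11.8,0,0,0,0,1],[5.3,-14.3,0,0,0,0,1],[1,-15.2,0,0,0,0,1],[-3.5,-14.8,0,0,0,0,1],[-7.5,-13.3,0,0,0,0,1]]' >/dev/null
python3 arc.py 1 20 10
```

```text
t 22.6 c [0.5826 0.2214] ang -39.7 r 43.9 P [0.6164 0.1934 0.1101] rpy [ 1.779e+02  1.000e-01 -7.230e+01] F [-4.3 -1.7  4.5] M [-0.1  0.7  0. ] w 0.0203
[[-10.3, -11.3, -0.3], [-13.6, -7.0, -0.2], [-15.2, -2.0, -0.0], [-14.9, 3.3, 0.1], [-12.9, 8.2, 0.3], [-9.3, 12.1, 0.4], [-4.6, 14.6, 0.5], [0.7, 15.3, 0.5], [5.9, 14.1, 0.5], [10.3, 11.2, 0.4]] rot [0.036 0.001 0.007]
```

```bash
python3 -m inch '[[-10.3,-11.3,0,0.036,0,0.007,1],[-13.4,-7.5,0,0,0,0,1],[-15,-3,0,0,0,0,1],[-15.2,1.5,0,0,0,0,1],[-13.8,6.2,0,0,0,0,1],[-11.2,10.2,0,0,0,0,1],[-7.8,13,0,0,0,0,1],[-3.5,14.8,0,0,0,0,1]]' >/dev/null
python3 arc.py 1 20 10
```

```text
t 23.27 c [0.5826 0.2215] ang 107.8 r 44.1 P [0.5691 0.2635 0.1102] rpy [-179.9   -1.2  -73.3] F [ 5.9 -9.2  0.6] M [-1.3 -0.9  0. ] w 0.0201
[[3.0, 15.0, 0.2], [7.9, 13.1, 0.2], [11.9, 9.6, 0.2], [14.4, 5.0, 0.3], [15.3, -0.3, 0.3], [14.3, -5.5, 0.3], [11.5, -10.0, 0.3], [7.4, -13.4, 0.2], [2.4, -15.1, 0.1], [-2.9, -15.0, -0.0]] rot [-0.001 -0.021 -0.01 ]
```

Cumulative 485.9°; 234.1° left.

```bash
python3 -m inch '[[3,15,0,0,-0.021,-0.01,1],[7.5,13.3,0,0,0,0,1],[11.2,10.4,0,0,0,0,1],[13.8,6.6,0,0,0,0,1],[15.2,2,0,0,0,0,1],[15,-2.8,0,0,0,0,1],[13.4,-7.3,0,0,0,0,1],[10.4,-11.2,0,0,0,0,1]]' >/dev/null
python3 arc.py 1 20 8
```

```text
t 23.93 c [0.5826 0.2214] ang -125.9 r 44.3 P [0.5566 0.1855 0.1101] rpy [-180.     0.9  -71.1] F [-10.   -7.2  11.7] M [-1.8  1.8 -0. ] w 0.0197
[[10.6, -11.1, -0.1], [6.4, -13.9, -0.1], [1.3, -15.2, -0.0], [-4.0, -14.7, 0.1], [-8.8, -12.5, 0.1], [-12.6, -8.7, 0.2], [-14.8, -3.9, 0.2], [-15.2, 1.4, 0.2]] rot [-0.     0.015  0.028]
```

```bash
python3 -m inch '[[10.6,-11.1,0,0,0.015,0.028,1],[6.6,-13.8,0,0,0,0,1],[2,-15.1,0,0,0,0,1],[-2.8,-14.9,0,0,0,0,1],[-6.5,-11.5,0,0,0,0,1],[0,0,0,0,0,0,1]]' >/dev/null
python3 arc.py 1 8 5
```

```text
t 24.43 c [0.5826 0.2214] ang -38.8 r 43.8 P [0.6166 0.194  0.1103] rpy [179.1  -0.3 -72.7] F [ 3.8  1.  -2.8] M [ 0.4 -0.9 -0. ] w 0.02
[[-3.6, -5.0, 0.2], [-4.4, -4.3, -0.1], [-5.0, -3.6, -0.1], [-5.4, -2.9, -0.1], [-5.8, -2.1, -0.1]] rot [ 0.015 -0.006 -0.001]
```

```bash
python3 -m inch '[[-3.2,-4.5,0,0.015,0,0,1],[-3.8,-3.8,0,0,0,0,1],[-3.5,-2.5,0,0,0,0,1],[0,0,0,0,0,0,1],[0,0,0,0,0,0,1]]' >/dev/null
python3 arc.py 1 3 2
```

```text
t 24.85 c [0.5825 0.2214] ang -20.7 r 43.7 P [0.6234 0.206  0.1103] rpy [-179.8   -0.6  -72.8] F [ 1.9 -3.5  0.9] M [-0.5 -0.4 -0. ] w 0.02
[[-1.6, -1.6, 0.2], [-1.9, -1.3, -0.0]] rot [-0.003 -0.01  -0.001]
```

```bash
python3 -m inch '[[-2,-1.6,0,-0.003,-0.01,0,1],[0,0,0,0,0,0,1],[0,0,0,0,0,0,1]]' >/dev/null
python3 arc.py 1 3 2
python3 - <<'E'
from h import *
p=shot('side','fin.png')
a=cv2.imread('pics/ref.png')[210:320,215:315];b=cv2.imread('pics/fin.png')[210:320,215:315]
cv2.imwrite('pics/c10.png',np.hstack([cv2.resize(i,(400,440),interpolation=cv2.INTER_CUBIC) for i in (a,b)]))
for n in ['valve_handle','gauge_grip','gauge_tip']: print(n,[(round(x['p'],2),np.round(x['location'],4).tolist()) for x in optics.landmark_of(p,n)[:1]])
# spokes/hub comparison: wheel interior patches
for (v,u,h,w) in [(265,220,40,75),(245,225,70,65)]:
    A=cv2.cvtColor(cv2.imread('pics/ref.png'),6)[v:v+h,u:u+w].astype(np.float32);B=cv2.cvtColor(cv2.imread('pics/fin.png'),6)[v:v+h,u:u+w].astype(np.float32)
    print(np.abs(A-B).mean())
E
```

```text
t 25.1 c [0.5825 0.2214] ang -17.8 r 43.7 P [0.6241 0.2081 0.1102] rpy [179.9   0.  -72.7] F [ 1.9 -1.7  1.1] M [-0.6 -0.5 -0. ] w 0.02
[[-1.7, -1.5, 0.2], [-2.0, -1.2, -0.0]] rot [ 0.001  0.001 -0.001]
valve_handle [(0.5, [0.621, 0.2076, 0.1623])]
gauge_grip [(0.77, [0.5348, 0.076, 0.1366])]
gauge_tip [(0.95, [0.5352, 0.0712, 0.0795])]
1.5626667
1.847033
```

View pics/c10.png

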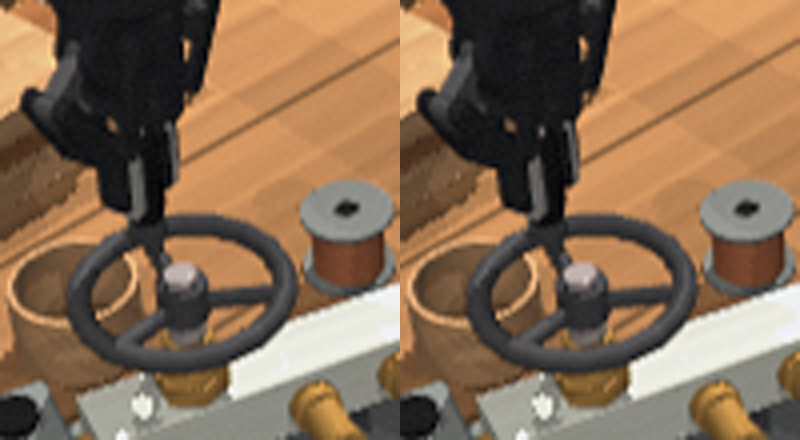

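The two crops look nearly identical, with the final spokes perhaps 1–2° clockwise of the reference. I measure this by warping the wheel plane.

Run:
```python
from h import *
p=optics.get_image('side')
A=cv2.imread('pics/ref.png');B=cv2.imread('pics/fin.png')
# rectify wheel plane, centre .5845,.2205
c=np.array([.5845,.2205]);S=160
src=[proj(p,[c[0]+sx*.06,c[1]+sy*.06,.122]) for sx,sy in [(-1,-1),(1,-1),(1,1),(-1,1)]]
H=cv2.getPerspectiveTransform(np.float32(src),np.float32([[0,0],[S,0],[S,S],[0,S]]))
pol=[cv2.warpPolar(cv2.GaussianBlur(cv2.cvtColor(cv2.warpPerspective(i,H,(S,S),flags=cv2.INTER_CUBIC),6),(5,5),0).astype(np.float32),(80,720),(80,80),80,cv2.INTER_LINEAR)[:,30:58] for i in (A,B)]
# spokes at handle angle -18 and +-120: rows = angle*2
for a0 in (102,222):
    res=[]
    for sh in range(-12,13):
        r=np.arange(2*(a0-18),2*(a0+18))
        res.append(np.abs(pol[0][r%720]-pol[1][(r+sh)%720]).mean())
    print(a0,np.argmin(res)/2-6,np.round(res[::3],1))
```

```text
102 0.0 [ 9.6  7.9  6.   3.7  1.7  4.1  7.5 10.8 14. ]
222 0.0 [23.2 17.3 11.5  5.8  0.9  5.4 10.3 14.8 19.1]
```

The wheel matches the stop reference to within 0.5°, and the steps add up to 720°. Handing in with the handle still gripped.

```bash
python3 -c "
from h import *
s=state();print(s['clock'],s['width'],s['force']);print(manip.close_job())"
```

```text
25.35 0.020061935586143383 [ 2.80373418 -1.12719178  0.71079755]
the job is handed in; nothing more can be done
None
```

The job is handed in at 25.4 s. The gauge is plugged home and released. The valve wheel was wound to its stop and backed off two turns, and the gripper is still holding the crank handle.

- **Gauge:** I pushed it into the coupling until it met 52 N at the expected height, then let go. A picture afterwards shows it upright with its collar on the mouth, and a later measurement put the plug end at 79.5 mm (80 mm expected).
- **Valve wheel:** It turned about 310° clockwise to the stop, where four readings agreed to within 1 mm. The steps back sum to 720°. A comparison of the spokes in the stop and final pictures shows 0° difference, at 0.5° resolution.
- **Grip at hand-in:** The fingers stood 20 mm apart on the 21 mm handle, with about 3 N on the wrist.
- **Checks that failed or disagreed:**
  - The first gauge grasp closed on air just above the dial, because the real fingertips stood about 37 mm higher than the reported TCP. I corrected for that from the pictures.
  - Judging the final spoke picture by eye suggested 1–2° short of two turns, but the measured comparison did not confirm it.
- **Everything else:** I did not touch the nozzle, hose tail or other bench items, but I did not measure their positions again at the end.

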